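# Nest the ceramic pots for storage

### The arm

A 6-joint arm with a two-finger parallel gripper is mounted at the origin on the work surface. World frame = base frame: x ahead of the robot, y to its left, z up, the work surface at z = 0. Lengths are in m, angles in rad, forces in N, time in s.
With the tool pointing down it reaches from about 0.275 to 0.75 m from the base axis. Payload 10.2 kg.
Tool frame: the origin (TCP) lies midway between the tips of the shut fingers; the grasp point (between the pads) lies 19 mm behind it (env.hold_point_z is the distance from the TCP to the grasp point, in m); z points along the fingers, y is the line along which they close (so a half turn about z gives the same grasp; the last joint's range is limited). The gripper opens to 85 mm and grips with 20 to 120 N. Pads are 22 mm wide; open, the fingers measure 114 mm over their backs; the gripper's body (76 mm by 85 mm) begins 54 mm behind the grasp point. The pads swing forward as they close: fully open they stand 13 mm farther back than shut.
Start: joints at [0.937, 0.313, 1.498, -0, 1.331, -0.223], TCP at [0.21, 0.481, 0.231] pointing down, gripper open.
Joint ranges: [-2.94, 2.94], [-0.97, 2.17], [0.19, 2.56], [-1.23, 4.37], [0.02, 3.11], [-2.88, 2.88]. Speed limits (rad/s): [2.39, 2.39, 3.01, 3.14, 3.14, 3.14].

### API

Orientations are given as a unit quaternion [x, y, z, w].
In Python, from bench import env, kinematics, monitor, eyes, job gives the robot as it stands. The module is installed in compiled form; this text tells all that it offers. Calls block until the motion is done:
- env.reach(position, orientation): joint-space move of the TCP to a pose.
- env.movel(position, velocity=0.15, frame=None, guard=None): straight line of the TCP; frame=None keeps the orientation; velocity is the mean speed in m/s. With guard (N) it stops when the force on the tool has changed by that much, and returns True; else False.
- env.set_joints(angles): joint-space move.
- env.release() and env.close_gripper(effort=None): open the fingers fully, or close them until they stop; effort is the grip in N (None keeps the last).
- env.hold(seconds).
- kinematics.ik(position, orientation): joint angles nearest the present ones, or None.
- monitor.sense(): the state.
- eyes.grab_frame(name): name is "scene" or "top" or "wrist"; returns a dict with "frame" (400x640x3 uint8, red, green, blue), "mtx" (3x3 intrinsics, pixels), "view" (4x4, takes a point from world to camera coordinates). Camera axes: x right, y down, z forward; pixel columns grow to the right and rows downward; lengths in m; the calibration is good to about 2 mm. The wrist camera is an equidistant fisheye: a pixel r from the principal point sees the ray r / f radians off the axis. A picture is of the moment at which its call begins. There is no depth.
A pose or a line that the arm cannot do raises env.MotionError and nothing moves.
- job.hand_in(): hands the job in; it is judged then, once.
The state is a dict: "clock": time; "joints": joint angles; "qvel": joint speeds; "joint_efforts": joint torques, N m; "position": TCP position; "ee_rot": TCP orientation; "contact_force": force on the tool from outside, world axes, zero at the start; "ft_torque": the same for the moment, N m; "finger_gap": opening from 0.0 (shut) to 1.0 (fully open); "gripper_force": force on a finger pad.
Only numpy, scipy, OpenCV 4.12 (cv2) and the standard library are available. Lean on these libraries where they do the work, as an engineer would, in place of code of your own. Each camera call takes 0.05 s, during which the arm holds its last target. There are 200 camera calls.

### The job

Stack the four ceramic pots, right way up and nested one in the other, in the middle of the round wooden stand: first the terracotta pot, then the blue one in it, then the yellow one, and last the white one on top. Put them there one at a time, each set down gently without dropping it and resting fully on the rim below, then let go. Leave the mister, the trowel and the tap timer where they are.

Things in the scene. Friction and masses are not known exactly. Their poses are not given: they have to be found in the camera images.
- pot_terracotta: Terracotta-brown ceramic flower pot, 64 mm tall, 0.2 kg; origin centre of underside, z up. Foot 42 mm across, tapering to 51 at 30 mm height; from there to the rim an upright collar 64 mm across (grip it here), wall 3 mm, mouth 58. All four pots alike; nested, the collar rests on the rim below and the origin is 34 mm above the lower pot's, with 3 mm play sideways. Starts on lazy Susan or block
- pot_blue: Blue ceramic flower pot, 64 mm tall, 0.2 kg; origin centre of underside, z up. Foot 42 mm across, tapering to 51 at 30 mm height; from there to the rim an upright collar 64 mm across (grip it here), wall 3 mm, mouth 58. All four pots alike; nested, the collar rests on the rim below and the origin is 34 mm above the lower pot's, with 3 mm play sideways. Starts on lazy Susan or block
- pot_yellow: Yellow ceramic flower pot, 64 mm tall, 0.2 kg; origin centre of underside, z up. Foot 42 mm across, tapering to 51 at 30 mm height; from there to the rim an upright collar 64 mm across (grip it here), wall 3 mm, mouth 58. All four pots alike; nested, the collar rests on the rim below and the origin is 34 mm above the lower pot's, with 3 mm play sideways. Starts on lazy Susan or block
- pot_white: White ceramic flower pot, 64 mm tall, 0.2 kg; origin centre of underside, z up. Foot 42 mm across, tapering to 51 at 30 mm height; from there to the rim an upright collar 64 mm across (grip it here), wall 3 mm, mouth 58. All four pots alike; nested, the collar rests on the rim below and the origin is 34 mm above the lower pot's, with 3 mm play sideways. Starts on lazy Susan or block
- stand: Round wooden stand, fixed, 110 mm across, 12 mm high, with a darker 60 mm disc marked in the middle; origin at the centre of its underside. The stack goes here; empty at the start
- susan: Plastic lazy Susan, grey disc with white edge, 234 mm across, top at 22 mm height, holding three of the pots 125 mm apart; foot fixed, disc turns stiffly; origin at the centre of its underside
- block: Dark wooden block, fixed, 90 x 90 mm, 22 mm high, holding the fourth pot; origin at the centre of its underside
- mister: Bystander: green plastic plant mister with white head, 86 mm across, 200 mm tall, loose; origin at the centre of its underside
- trowel: Bystander: hand trowel, steel blade and green handle, 308 mm long, 76 mm wide, 28 mm high, lying flat and loose; origin on the table near its middle, x towards the blade
- timer: Bystander: grey garden-tap timer, 85 x 180 mm with its couplings along y, 65 mm high with its white dial on top, loose; origin at the centre of its underside

How it is judged:
On the way, in this order (a step that is already met when the one before it is completed fails the run):
1. the terracotta pot is set down and let go on the middle of the round stand (horizontal distance between pot_terracotta and stand below 0.015 m and z of pot_terracotta in the frame of stand between 0.007 and 0.017 m and angle between pot_terracotta's own z axis and vertical below 0.12 rad and contact force between pot_terracotta and the fingers below 0.05 N), for 0.2 s.
2. the blue pot is set down and let go fully seated in the terracotta pot, which is still in its place (horizontal distance between pot_terracotta and stand below 0.015 m and z of pot_terracotta in the frame of stand between 0.007 and 0.017 m and angle between each of pot_terracotta, pot_blue's own z axis and vertical below 0.12 rad and horizontal distance between pot_blue and pot_terracotta below 0.008 m and z of pot_blue in the frame of pot_terracotta between 0.029 and 0.039 m and contact force between pot_blue and the fingers below 0.05 N), for 0.2 s.
3. the yellow pot is set down and let go fully seated in the blue pot, which is still in its place (horizontal distance between pot_terracotta and stand below 0.015 m and z of pot_terracotta in the frame of stand between 0.007 and 0.017 m and angle between each of pot_terracotta, pot_blue, pot_yellow's own z axis and vertical below 0.12 rad and horizontal distance between pot_blue and pot_terracotta below 0.008 m and z of pot_blue in the frame of pot_terracotta between 0.029 and 0.039 m and horizontal distance between pot_yellow and pot_blue below 0.008 m and z of pot_yellow in the frame of pot_blue between 0.029 and 0.039 m and contact force between pot_yellow and the fingers below 0.05 N), for 0.2 s.
4. the white pot is set down and let go fully seated in the yellow pot, which is still in its place (horizontal distance between pot_terracotta and stand below 0.015 m and z of pot_terracotta in the frame of stand between 0.007 and 0.017 m and angle between each of pot_terracotta, pot_blue, pot_yellow, pot_white's own z axis and vertical below 0.12 rad and horizontal distance between pot_blue and pot_terracotta below 0.008 m and z of pot_blue in the frame of pot_terracotta between 0.029 and 0.039 m and horizontal distance between pot_yellow and pot_blue below 0.008 m and z of pot_yellow in the frame of pot_blue between 0.029 and 0.039 m and horizontal distance between pot_white and pot_yellow below 0.008 m and z of pot_white in the frame of pot_yellow between 0.029 and 0.039 m and contact force between pot_white and the fingers below 0.05 N), for 0.2 s.
At the end, for the whole second after the job is handed in: Terracotta pot on the stand within 15 mm of its centre; blue seated in it, yellow in the blue, white in the yellow, each within 8 mm of the axis below and 5 mm of its seated height (34 mm above the pot below); all tilted under 0.12 rad, let go and at rest (all of step 4 and linear speed of each of pot_terracotta, pot_blue, pot_yellow, pot_white below 0.02 m/s and angular speed of each of pot_terracotta, pot_blue, pot_yellow, pot_white below 0.2 rad/s and contact force between each of pot_terracotta, pot_blue, pot_yellow and the fingers below 0.05 N); the robot touches nothing.
It fails at once if a pot falls: faster than 0.7 m/s with no finger on it (a drop of some 25 mm) ((linear speed of pot_terracotta above 0.7 m/s and contact force between pot_terracotta and the fingers below 0.05 N) or (linear speed of pot_blue above 0.7 m/s and contact force between pot_blue and the fingers below 0.05 N) or (linear speed of pot_yellow above 0.7 m/s and contact force between pot_yellow and the fingers below 0.05 N) or (linear speed of pot_white above 0.7 m/s and contact force between pot_white and the fingers below 0.05 N)).
It fails at once if the mister is shifted by more than 30 mm (distance of mister from where it was at the start of the episode above 0.03 m).
It fails at once if the trowel is shifted by more than 30 mm (distance of trowel from where it was at the start of the episode above 0.03 m).
It fails at once if the timer is shifted by more than 30 mm (distance of timer from where it was at the start of the episode above 0.03 m).
It also fails if it takes over 114 s, if anything falls off the work surface, if the arm or the gripper's body presses on something with over 40 N, if the wrist force passes 120 N, or if a joint passes its speed limit or range.

## Working session

There is one attempt and no reset: what is moved stays moved. The work goes in short steps, each a Python script; the robot and the scene stay as the last script left them, time stands still between calls to the robot, and variables do not carry over. Pictures are saved under pics/ and viewed, at most 14 in all, crops included, and the job is handed in when it is done.

```bash
mkdir -p pics; python3 - <<'E'
from bench import env,kinematics,monitor,eyes,job
import cv2,numpy as np
for n in("top","scene"):
    d=eyes.grab_frame(n); cv2.imwrite(f"pics/{n}0.png",d["frame"][:,:,::-1]); np.savez(f"pics/{n}0.npz",**d)
    print(n,d["mtx"].round(1).tolist(),d["view"].round(3).tolist())
s=monitor.sense();print(s["position"],s["ee_rot"],s["clock"],s["finger_gap"],env.hold_point_z)
E
```

```text
top [[481.8, 0.0, 314.6], [0.0, 481.8, 199.3], [0.0, 0.0, 1.0]] [[0.028, -1.0, 0.002, -0.0], [-0.978, -0.027, -0.205, 0.505], [0.205, 0.004, -0.979, 1.526], [0.0, 0.0, 0.0, 1.0]]
scene [[434.5, 0.0, 328.2], [0.0, 434.5, 201.5], [0.0, 0.0, 1.0]] [[-0.652, 0.758, 0.0, 0.325], [0.512, 0.441, -0.737, -0.232], [-0.559, -0.481, -0.676, 1.716], [0.0, 0.0, 0.0, 1.0]]
[0.20952938 0.48113496 0.23083019] [ 2.03952808e-01  9.78980575e-01 -4.89093897e-04 -2.18256805e-04] 0.1 1.000575260445505 0.0187
```

View pics/top0.png

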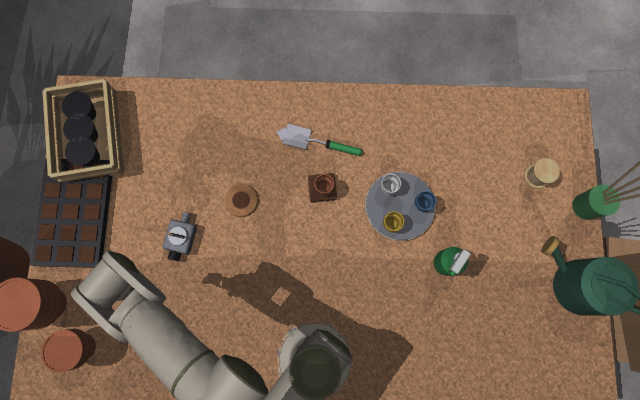

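View pics/scene0.png

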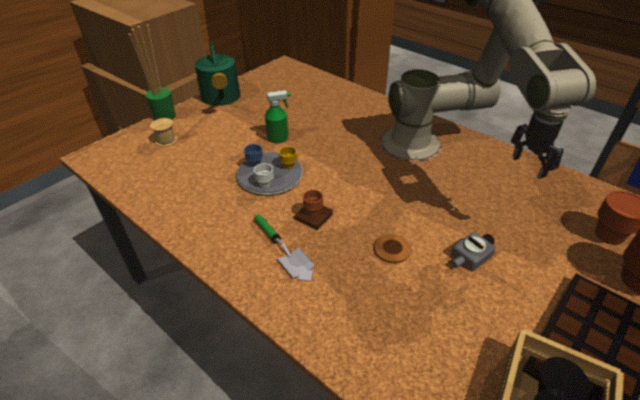

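Top view: stand at (241,200), terracotta on block at (324,184), white (391,184), blue (425,202), yellow (394,222), mister (453,261), timer (180,236) and trowel (320,140). Next I'll get rough positions from colour masks.

```bash
cat > h.py <<'E'
from bench import env,kinematics,monitor,eyes,job
import cv2,numpy as np
from scipy.spatial.transform import Rotation as R
def ray(d,uv,z,fish=False):
    K,V=d["mtx"],d["view"]; x=(np.atleast_2d(uv)-K[:2,2])/[K[0,0],K[1,1]]
    if fish:
        th=np.linalg.norm(x,axis=1,keepdims=True); c=np.hstack([x/np.maximum(th,1e-9)*np.sin(th),np.cos(th)])
    else: c=np.hstack([x,np.ones((len(x),1))])
    w=c@V[:3,:3]; o=-V[:3,:3].T@V[:3,3]
    return o+w*((z-o[2])/w[:,2:])
def down(yaw): # tool pointing down, tool y (closing line) at angle yaw from world x
    y=np.array([np.cos(yaw),np.sin(yaw),0]); z=np.array([0,0,-1.]); return R.from_matrix(np.c_[np.cross(y,z),y,z]).as_quat()
E
python3 - <<'E'
from h import *
d=dict(np.load("pics/top0.npz"))
print("cam",-d["view"][:3,:3].T@d["view"][:3,3])
for n,uv,z in [("stand",(241,200),.012),("terra",(324,184),.075),("white",(391,184),.075),("blue",(425,202),.075),("yellow",(394,221),.075),("susan",(400.5,206),.022),("mister",(452,261),.1),("timer",(180,236),.06),("block",(322,187),.022)]: print(n,ray(d,uv,z).round(3))
s=monitor.sense(); q=s["ee_rot"]; print(R.from_quat(q).as_matrix().round(2).tolist())
w=eyes.grab_frame("wrist"); V=w["view"]; print("wristcam",(-V[:3,:3].T@V[:3,3]-s["position"]).round(3),V[:3,:3].round(2).tolist(),w["mtx"].tolist())
for p in [(.5,-.2),(.5,.22),(.5,-.1)]:
  for yaw in np.arange(0,3.14,.4):
    k=kinematics.ik([*p,.25],down(yaw)); print(p,round(yaw,1),None if k is None else np.round(k,2))
E
```

```text
cam [0.18183672 0.00843203 1.59718879]
stand [[0.504 0.261 0.012]]
terra [[ 0.552 -0.015  0.075]]
white [[ 0.558 -0.233  0.075]]
blue [[ 0.502 -0.342  0.075]]
yellow [[ 0.437 -0.242  0.075]]
susan [[ 0.497 -0.273  0.022]]
mister [[ 0.312 -0.417  0.1  ]]
timer [[0.371 0.442 0.06 ]]
block [[ 0.554 -0.01   0.022]]
[[-0.92, 0.4, -0.0], [0.4, 0.92, -0.0], [0.0, -0.0, -1.0]]
wristcam [-0.074  0.031  0.142] [[0.4, 0.92, -0.0], [0.87, -0.38, 0.31], [0.29, -0.13, -0.95]] [[309.70691628693146, 0.0, 317.74843493381957], [0.0, 309.70691628693146, 195.72088807717256], [0.0, 0.0, 1.0]]
(0.5, -0.2) 0.0 [-0.6   0.33  1.43 -0.    1.39 -0.6 ]
(0.5, -0.2) 0.4 [-0.6   0.33  1.43 -0.    1.39 -1.  ]
(0.5, -0.2) 0.8 [-0.6   0.33  1.43 -0.    1.39 -1.4 ]
(0.5, -0.2) 1.2 [-0.6   0.33  1.43 -0.    1.39 -1.8 ]
(0.5, -0.2) 1.6 [-0.6   0.33  1.43 -0.    1.39 -2.2 ]
(0.5, -0.2) 2.0 [-0.6   0.33  1.43 -0.    1.39 -2.6 ]
(0.5, -0.2) 2.4 None
(0.5, -0.2) 2.8 None
(0.5, 0.22) 0.0 [ 0.2   0.35  1.4  -0.    1.39  0.2 ]
(0.5, 0.22) 0.4 [ 0.2   0.35  1.4  -0.    1.39 -0.2 ]
(0.5, 0.22) 0.8 [ 0.2   0.35  1.4  -0.    1.39 -0.6 ]
(0.5, 0.22) 1.2 [ 0.2   0.35  1.4  -0.    1.39 -1.  ]
(0.5, 0.22) 1.6 [ 0.2   0.35  1.4  -0.    1.39 -1.4 ]
(0.5, 0.22) 2.0 [ 0.2   0.35  1.4  -0.    1.39 -1.8 ]
(0.5, 0.22) 2.4 [ 0.2   0.35  1.4  -0.    1.39 -2.2 ]
(0.5, 0.22) 2.8 [ 0.2   0.35  1.4  -0.    1.39 -2.6 ]
(0.5, -0.1) 0.0 [-0.43  0.27  1.51 -0.    1.36 -0.43]
(0.5, -0.1) 0.4 [-0.43  0.27  1.51 -0.    1.36 -0.83]
(0.5, -0.1) 0.8 [-0.43  0.27  1.51 -0.    1.36 -1.23]
(0.5, -0.1) 1.2 [-0.43  0.27  1.51 -0.    1.36 -1.63]
(0.5, -0.1) 1.6 [-0.43  0.27  1.51 -0.    1.36 -2.03]
(0.5, -0.1) 2.0 [-0.43  0.27  1.51 -0.    1.36 -2.43]
(0.5, -0.1) 2.4 [-0.43  0.27  1.51 -0.    1.36 -2.83]
(0.5, -0.1) 2.8 None
```

```bash
cat >> h.py <<'E'
def best(p,yaws):
    c=[(abs(k[5]),y) for y in yaws for k in [kinematics.ik(p,down(y))] if k is not None]
    return min(c)[1]
def goto(xy,z,yaw): env.reach([*xy,z],down(yaw))
def snap(n):
    d=eyes.grab_frame("wrist"); cv2.imwrite(f"pics/{n}.png",d["frame"][:,:,::-1]); np.savez(f"pics/{n}.npz",**d); return d
E
python3 - <<'E'
from h import *
goto((.504,.261),.14,0); snap("stand1")
goto((.552,-.015),.25,0); goto((.552,-.015),.2,0); snap("terra1")
print(monitor.sense()["clock"])
a=cv2.imread("pics/stand1.png");b=cv2.imread("pics/terra1.png")
cv2.imwrite("pics/c1.png",cv2.resize(np.vstack([a,b]),None,fx=.75,fy=.75,interpolation=cv2.INTER_AREA))
E
```

```text
3.1333
```

View pics/c1.png

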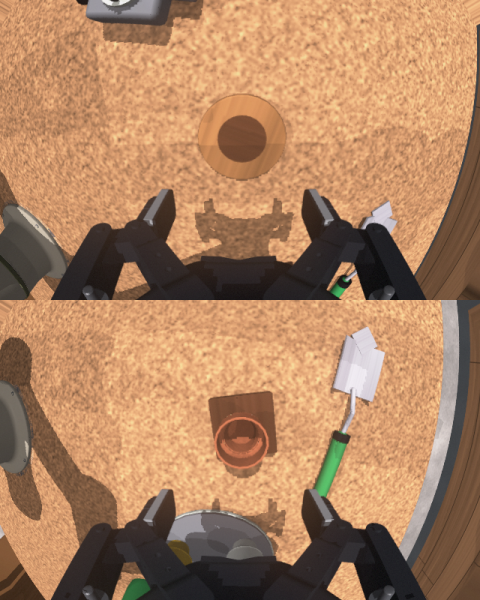

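Stand disc at about (323,183) full-res in the first image. Terracotta rim at about (322,188) in the second, on the block. Both are visible and unoccluded.

```bash
cat >> h.py <<'E'
from scipy.optimize import least_squares
def fitc(P,r,c0,cam=None,it=4):
    """fixed-radius circle; with cam, only the half away from the camera (true rim edge)"""
    c=np.array(c0,float)
    for _ in range(it):
        Q=P
        if cam is not None:
            v=c-cam; v/=np.linalg.norm(v); Q=P[(P-c)@v>-.2*r]
        s=least_squares(lambda c:np.linalg.norm(Q-c,axis=1)-r,c,loss="soft_l1",f_scale=.001); c=s.x
    return c,np.sqrt(np.mean((np.linalg.norm(Q-c,axis=1)-r)**2)),len(Q)
def find(d,mask,near,z,r,far=True):
    """mask blob around world xy `near` -> circle centre on plane z"""
    v,u=np.nonzero(mask); P=ray(d,np.c_[u,v],z,True)[:,:2]; ok=np.linalg.norm(P-near,axis=1)<r+.02
    m=np.zeros(mask.shape,np.uint8); m[v[ok],u[ok]]=255
    m=cv2.morphologyEx(m,cv2.MORPH_OPEN,np.ones((3,3)))
    h=cv2.convexHull(max(cv2.findContours(m,0,2)[0],key=cv2.contourArea))
    f=np.zeros_like(m); cv2.fillPoly(f,[h],255); c=cv2.findContours(f,0,cv2.CHAIN_APPROX_NONE)[0][0].reshape(-1,2)
    C=ray(d,c,z,True)[:,:2]; V=d["view"]; cam=(-V[:3,:3].T@V[:3,3])[:2]
    return fitc(C,r,C.mean(0),cam if far else None),c
E
python3 - <<'E'
from h import *
L=lambda n:dict(np.load(f"pics/{n}.npz"))
def hsv(d): return cv2.cvtColor(d["frame"],cv2.COLOR_RGB2HSV)
s=L("stand1");t=L("terra1")
hs,ht=hsv(s),hsv(t)
print(hs[183,[260,275,285,300,323,340,360,372,385]].tolist()); print(ht[188,280:366:4].tolist()); print(ht[140:240:5,323].tolist())
E
```

```text
[[13, 125, 196], [13, 144, 211], [14, 143, 224], [10, 140, 120], [11, 147, 116], [11, 139, 117], [13, 144, 179], [13, 145, 186], [13, 126, 207]]
[[13, 124, 203], [13, 125, 215], [9, 148, 190], [9, 145, 114], [9, 150, 185], [9, 147, 132], [9, 145, 132], [9, 146, 133], [9, 154, 176], [9, 151, 188], [9, 150, 196], [9, 151, 186], [9, 151, 188], [9, 148, 155], [9, 144, 135], [9, 150, 143], [9, 148, 134], [9, 152, 196], [10, 145, 104], [9, 149, 226], [10, 137, 119], [11, 140, 120]]
[[11, 145, 128], [10, 140, 124], [9, 149, 137], [9, 153, 132], [10, 148, 105], [9, 147, 106], [10, 144, 110], [9, 146, 108], [10, 144, 110], [9, 152, 189], [9, 151, 189], [9, 151, 150], [9, 150, 150], [9, 150, 179], [9, 147, 154], [9, 147, 139], [10, 149, 144], [10, 138, 181], [13, 124, 152], [12, 125, 149]]
```

```bash
python3 - <<'E'
from h import *
L=lambda n:dict(np.load(f"pics/{n}.npz"))
s=L("stand1");t=L("terra1")
hs=cv2.cvtColor(s["frame"],cv2.COLOR_RGB2HSV);ht=cv2.cvtColor(t["frame"],cv2.COLOR_RGB2HSV)
(r1,c1)=find(s,(hs[...,2]<150),np.array([.504,.261]),.012,.03,False)
(r2,c2)=find(t,(ht[...,0]<=11)&(ht[...,2]>160),np.array([.552,-.015]),.086,.032)
print(r1,r2)
a,b=s["frame"].copy(),t["frame"].copy()
cv2.drawContours(a,[c1[:,None]],-1,(0,255,0),1);cv2.drawContours(b,[c2[:,None]],-1,(0,255,0),1)
o=np.hstack([a[110:260,240:410],b[110:260,240:410]])
cv2.imwrite("pics/c2.png",cv2.resize(o,None,fx=2.3,fy=2.3)[:,:,::-1])
E
```

```text
(array([0.50785818, 0.26168671]), np.float64(0.0005404807494948607), 178) (array([ 0.55446905, -0.01454652]), np.float64(0.00032144560948847755), 113)
```

View pics/c2.png

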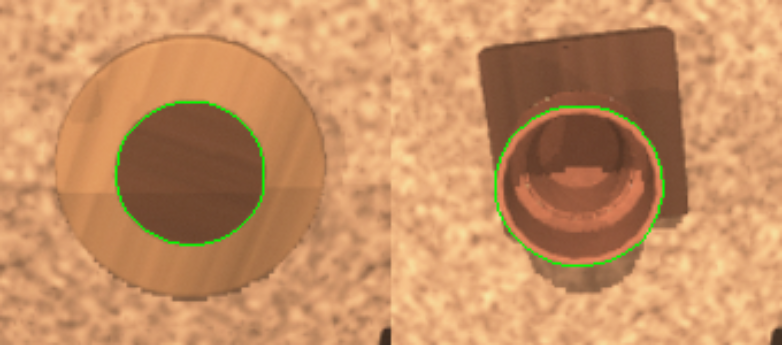

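The overlays fit well: dark disc and terracotta rim, with residuals under 0.6 mm. Next step is to grasp the terracotta.

```bash
cat >> h.py <<'E'
OFF=.027  # TCP height above pot origin when gripped
def pick(xy,yaw,zpot=.022,lift=.27):
    goto(xy,.2,yaw)
    g=env.movel([*xy,zpot+OFF],.1,guard=15)
    if g: print("GUARD",monitor.sense()["position"]); return False
    env.close_gripper(40); s=monitor.sense(); print("grip",s["finger_gap"],s["gripper_force"])
    env.movel([*xy,zpot+OFF+.06],.06); env.movel([*xy,lift],.15)
    s=monitor.sense(); print("held",s["finger_gap"],s["gripper_force"],s["contact_force"].round(2),s["clock"]); return True
E
python3 - <<'E'
from h import *
print(pick((.5545,-.0145),0)); snap("held1")
E
```

```text
grip 0.7483083914435935 44.40133452415466
held 0.7462017746365189 44.82407368021086 [-0.2   0.9  -2.62] 7.7667
True
```

View pics/held1.png

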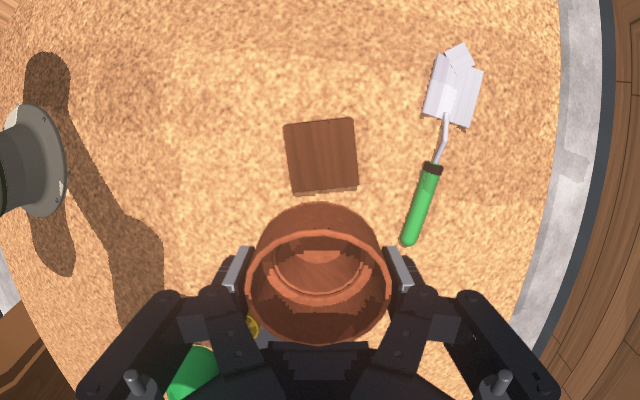

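Pot is held upright. Rim spans about u 246–392, v 229–342, and the tool is unobstructed. Now I'll work out the in-hand offset from the rim's edge points and place it on the stand.

```bash
cat >> h.py <<'E'
def place(xy,zpot,yaw,h=.27):
    goto(xy,h,yaw)
    env.movel([*xy,zpot+OFF+.022],.12)
    for _ in range(1):
        g=env.movel([*xy,zpot+OFF-.004],.03,guard=4)
    s=monitor.sense(); print("touch",g,s["position"].round(4),s["contact_force"].round(2))
    return g
def letgo(h=.27):
    env.hold(.2); env.release(); p=monitor.sense()["position"]; env.movel([p[0],p[1],max(h,p[2]+.1)],.15)
E
python3 - <<'E'
from h import *
d=dict(np.load("pics/held1.npz")); s=monitor.sense(); p=s["position"]; print(p)
print((ray(d,[(246,285),(392,285),(319,229),(319,342)],p[2]+.037,True)[:,:2]-p[:2]).round(4))
yaw=best([.508,.2615,.27],[0,np.pi]);
place((.508,.2615),.012,yaw)
E
```

```text
[ 0.55421314 -0.01445516  0.26906982]
[[-0.0299  0.0057]
 [ 0.031   0.0056]
 [ 0.0005  0.0318]
 [ 0.0006 -0.0269]]
touch True [0.5079 0.2614 0.0398] [-1.68 -0.53  6.21]
```

```bash
python3 - <<'E'
from h import *
letgo(.19)
d=snap("t2"); h=cv2.cvtColor(d["frame"],cv2.COLOR_RGB2HSV)
r,c=find(d,(h[...,0]<=10)&(h[...,1]>135)&(h[...,2]>120),np.array([.508,.2615]),.076,.032); print(r)
a=d["frame"].copy(); cv2.drawContours(a,[c[:,None]],-1,(0,255,0),1); A=a[110:300,220:430]
# susan view
goto((.50,-.273),.3,0); d=snap("susan1"); print(monitor.sense()["clock"])
cv2.imwrite("pics/c3.png",cv2.resize(np.hstack([cv2.resize(A,(442,400)),d["frame"]]),(800,296))[:,:,::-1])
h=cv2.cvtColor(d["frame"],cv2.COLOR_RGB2HSV)
H,S,Vv=[h[...,i] for i in range(3)]
for n,m,near in [("blue",(H>98)&(H<125)&(S>110),(.502,-.342)),("yellow",(H>18)&(H<32)&(S>150),(.437,-.242)),("white",(S<40)&(Vv>150),(.558,-.233))]:
    try:
        r,c=find(d,m,np.array(near),.086,.032); print(n,r)
    except Exception as e: print(n,e)
E
```

```text
(array([0.50780394, 0.26206294]), np.float64(0.000519258643369081), 114)
15.25
blue max() iterable argument is empty
yellow (array([ 0.43946987, -0.23918139]), np.float64(0.0011967216197322232), 81)
white (array([ 0.56763995, -0.25064296]), np.float64(0.0032037288621940734), 94)
```

View pics/c3.png

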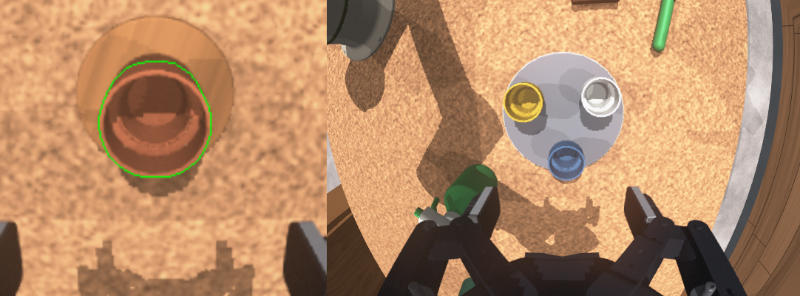

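Terracotta sits on the stand at (0.508, 0.262). In the susan view, yellow, white and blue are all clear; the mister is at the lower left. Next is a close look at blue.

```bash
cat >> h.py <<'E'
def mask(d,col):
    h=cv2.cvtColor(d["frame"],cv2.COLOR_RGB2HSV); H,S,V=[h[...,i].astype(int) for i in range(3)]
    return {"blue":(H>100)&(H<125)&(S>90),"yellow":(H>18)&(H<32)&(S>150),"white":(S<30)&(V>165),"terra":(H<=11)&(V>160)}[col]
def closeup(col,near,yaw,z,rimz,name):
    goto(near,z,yaw); d=snap(name); r,c=find(d,mask(d,col),np.array(near),rimz,.032)
    a=d["frame"].copy(); cv2.drawContours(a,[c[:,None]],-1,(0,255,0),1); cv2.imwrite(f"pics/{name}_o.png",a[60:380,100:540,::-1]); print(col,r); return r[0]
E
python3 - <<'E'
from h import *
d=dict(np.load("pics/susan1.npz")); h=cv2.cvtColor(d["frame"],cv2.COLOR_RGB2HSV)
print(h[195:240:4,323].tolist(), h[150,280:300:4].tolist())
yaw=best([.502,-.342,.2],[np.pi/2,-np.pi/2]); print(yaw)
closeup("blue",(.502,-.342),yaw,.2,.086,"blue1")
E
```

```text
[[110, 74, 120], [108, 89, 155], [118, 46, 95], [116, 43, 95], [108, 93, 167], [109, 90, 168], [110, 76, 135], [111, 72, 134], [109, 90, 173], [109, 83, 162], [116, 50, 117], [115, 52, 118]] [[24, 167, 245], [24, 165, 245], [24, 167, 241], [171, 17, 103], [150, 6, 138]]
-1.5707963267948966
blue (array([ 0.52427415, -0.34057585]), np.float64(0.0036448888291914843), 127)
```

View pics/blue1_o.png

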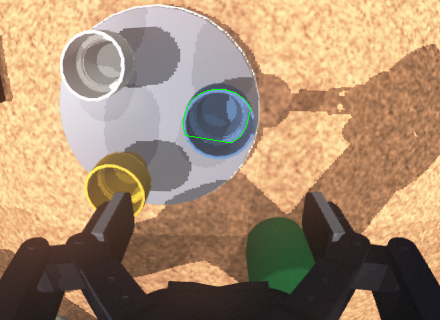

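Mask clipped the blue pot (rim centre about (318,183) full-res), so I'm loosening the threshold. The white, yellow and mister positions are consistent with before.

```bash
sed -i 's/"blue":(H>100)&(H<125)&(S>90)/"blue":(H>103)\&(H<114)\&(S>64)/' h.py; python3 - <<'E'
from h import *
d=dict(np.load("pics/blue1.npz"))
r,c=find(d,mask(d,"blue"),np.array([.502,-.342]),.086,.032); print(r)
a=d["frame"].copy(); cv2.drawContours(a,[c[:,None]],-1,(0,255,0),1)
cv2.imwrite("pics/c4.png",cv2.resize(a[120:240,250:390],None,fx=3,fy=3)[:,:,::-1])
E
```

```text
(array([ 0.50915291, -0.34319189]), np.float64(0.0009688858386897609), 114)
```

View pics/c4.png

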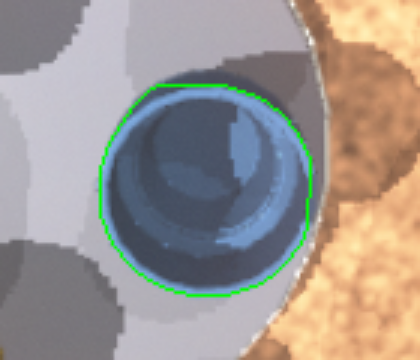

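```bash
python3 - <<'E'
from h import *
d=dict(np.load("pics/blue1.npz"))
P=ray(d,[(318.3,218.7),(318.3,149),(283.5,182),(353.7,182)],.086,True); print(P.round(4))
x=P[0,0]+.032; y=P[2:,1].mean()
print(x,y)
x=(x+.5092)/2
if abs(P[0,0]+.032-.509)<.004 and pick((x,y),-np.pi/2):
    p=monitor.sense()["position"]; d=snap("held2")
E
```

```text
[[ 0.4765 -0.3432  0.086 ]
 [ 0.5394 -0.3431  0.086 ]
 [ 0.5106 -0.3131  0.086 ]
 [ 0.5107 -0.3737  0.086 ]]
0.5084954511653288 -0.3433902269997536
grip 0.7398302352163226 44.382559778750874
held 0.7351385937176553 44.12392071360955 [-0.19 -0.35 -2.5 ] 21.2583
```

View pics/held2.png

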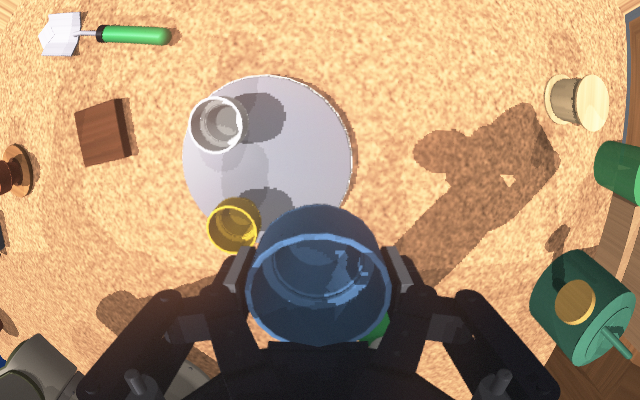

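Blue is held upright: rim u 246–392, v about 234–345, so roughly 1 mm off-centre at most. Now placing it.

```bash
python3 - <<'E'
from h import *
T=(.508,.2622)
yaw=best([*T,.27],[0,np.pi]); print(yaw)
g=place(T,.046,yaw)
z=monitor.sense()["position"][2]
if g and abs(z-.0735)<.003:
    letgo(.23); d=snap("b2"); r,c=find(d,mask(d,"blue"),np.array(T),.11,.032); print(r,monitor.sense()["clock"])
E
```

```text
0
touch True [0.508  0.2622 0.0737] [-0.63  0.47  6.34]
(array([0.50760551, 0.27939609]), np.float64(0.010379260512482202), 123) 27.575
```

```bash
python3 - <<'E'
from h import *
closeup("yellow",(.438,-.240),best([.438,-.240,.2],[-.47,2.67]),.2,.086,"y1")
a=cv2.imread("pics/b2.png")[60:380,100:540];b=cv2.imread("pics/y1_o.png")
cv2.imwrite("pics/c5.png",cv2.resize(np.hstack([a,b]),(800,291)))
E
```

```text
yellow (array([ 0.43867432, -0.23899193]), np.float64(0.0006437132482857748), 113)
```

View pics/c5.png

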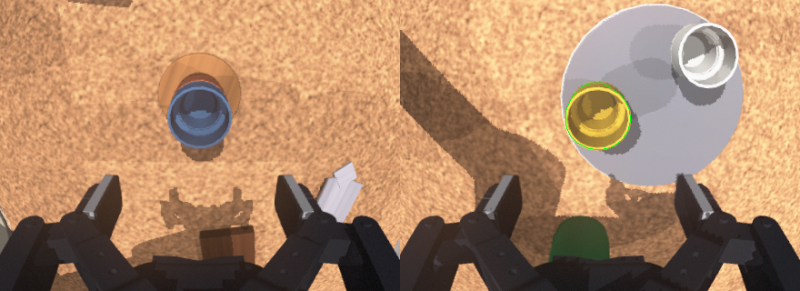

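Left: blue is nested and upright on the terracotta. Right: the yellow fit follows its rim.

```bash
python3 - <<'E'
from h import *
d=dict(np.load("pics/b2.npz")); print(ray(d,[(320,187.6)],.110,True))
if pick((.4387,-.239),best([.4387,-.239,.2],[-.47,2.67])):
    snap("held3"); T=(.508,.2622); g=place(T,.080,0,h=.28); z=monitor.sense()["position"][2]
    if g and abs(z-.1077)<.003:
        letgo(.26); d=snap("y2"); r,c=find(d,mask(d,"yellow"),np.array(T),.144,.032); print(r)
        closeup("white",(.56,-.232),best([.56,-.232,.2],[.61,.61-np.pi]),.2,.086,"w1")
        print(monitor.sense()["clock"])
        a=cv2.imread("pics/y2.png")[60:380,100:540];b=cv2.imread("pics/w1_o.png")
        cv2.imwrite("pics/c6.png",cv2.resize(np.hstack([a,b]),(800,291)))
E
```

```text
[[0.50861757 0.26268267 0.11      ]]
grip 0.7502953322579191 43.30516896676272
held 0.747955448774874 44.93975357618183 [-0.26  0.64 -2.28] 34.0917
touch True [0.508  0.2622 0.1077] [-0.18 -0.29  4.97]
(array([0.50802215, 0.26165448]), np.float64(0.0005403386048684737), 112)
white (array([ 0.5641978 , -0.25293044]), np.float64(0.0037948976233342707), 110)
41.7
```

View pics/c6.png

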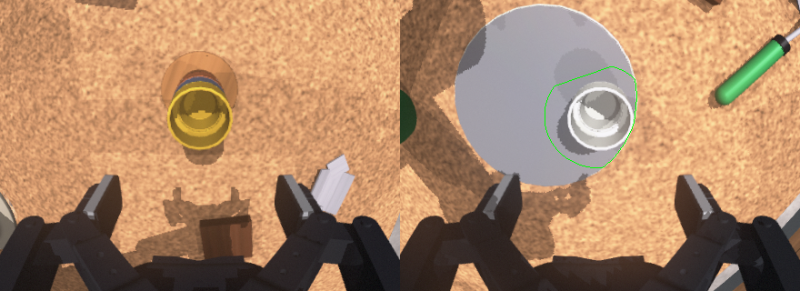

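Yellow is seated, measured at (0.508, 0.2617). White rim is at about (320,191) full-res; the mask needs to be brighter.

```bash
sed -i 's/(S<30)&(V>165)/(S<30)\&(V>215)/' h.py; python3 - <<'E'
from h import *
d=dict(np.load("pics/w1.npz")); m=ray(d,[(320.5,190.9)],.086,True)[0,:2]
r,c=find(d,mask(d,"white"),m,.086,.032); print(m,r)
if np.linalg.norm(r[0]-m)<.004 and r[1]<.0015 and pick(r[0],best([*r[0],.2],[.61,.61-np.pi]),lift=.29):
    T=(.508,.2618); g=place(T,.114,0,h=.30); z=monitor.sense()["position"][2]
    if g and abs(z-.1417)<.003:
        letgo(.29); d=snap("w2"); s=eyes.grab_frame("scene")["frame"]
        print(monitor.sense()["clock"])
        cv2.imwrite("pics/c7.png",np.hstack([d["frame"][60:380,150:490],s[100:420,250:600]])[:,:,::-1] if s.shape[0]>=420 else np.hstack([d["frame"][60:360,150:490],s[100:400,250:600]])[:,:,::-1])
E
```

```text
[ 0.56212431 -0.23059796] (array([ 0.55633094, -0.21514778]), np.float64(0.009457538746479416), 126)
```

```bash
sed -i 's/def find(d,mask,near,z,r,far=True):/def find(d,mask,near,z,r,far=True,tol=.02):/; s/<r+.02/<r+tol/' h.py; python3 - <<'E'
from h import *
d=dict(np.load("pics/w1.npz")); m=ray(d,[(320.5,190.9)],.086,True)[0,:2]
h=cv2.cvtColor(d["frame"],cv2.COLOR_RGB2HSV); print(h[191,270:372:6].tolist())
for t in(.002,.004,.006):
  print(find(d,mask(d,"white"),m,.086,.032,tol=t)[0])
a=cv2.imread("pics/w1.png"); cv2.imwrite("pics/c8.png",cv2.resize(a[130:250,250:390],None,fx=4,fy=4))
E
```

```text
[[128, 16, 174], [131, 18, 116], [132, 11, 115], [23, 7, 149], [150, 1, 248], [18, 6, 226], [20, 11, 204], [19, 10, 206], [15, 7, 227], [13, 12, 193], [10, 19, 122], [15, 17, 153], [15, 18, 172], [13, 19, 159], [150, 2, 241], [12, 116, 205], [12, 118, 210]]
(array([ 0.55633094, -0.21514778]), np.float64(0.009457538746479416), 126)
(array([ 0.55633094, -0.21514778]), np.float64(0.009457538746479416), 126)
(array([ 0.55633094, -0.21514778]), np.float64(0.009457538746479416), 126)
```

View pics/c8.png

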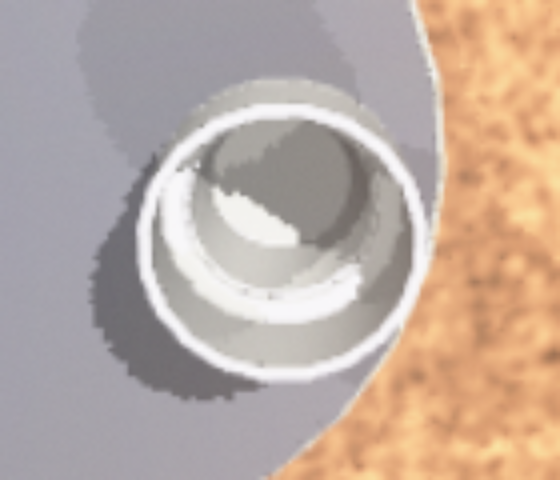

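The 3×3 opening removed the thin bright rim. By eye it spans u 284–357, v 155.5–225.8, so I'll use those edges directly.

```bash
python3 - <<'E'
from h import *
d=dict(np.load("pics/w1.npz"))
P=ray(d,[(284.2,190),(356.8,190),(320.7,225.6),(320.7,155.6)],.086,True)[:,:2]; print(P.round(4), np.linalg.norm(P[0]-P[1]),np.linalg.norm(P[2]-P[3]))
c=fitc(P,.032,P.mean(0)); print(c); c=c[0]
if pick(c,best([*c,.2],[.61,.61-np.pi]),lift=.29):
    snap("held4"); T=(.508,.2618); g=place(T,.114,0,h=.30); z=monitor.sense()["position"][2]
    if g and abs(z-.1417)<.003:
        letgo(.29); d=snap("w2"); s=eyes.grab_frame("scene")["frame"]
        print(monitor.sense()["clock"])
        cv2.imwrite("pics/c7.png",np.hstack([d["frame"][60:360,150:490],s[100:400,250:600]])[:,:,::-1])
E
```

```text
[[ 0.5358 -0.248 ]
 [ 0.5876 -0.2118]
 [ 0.5811 -0.2574]
 [ 0.5444 -0.205 ]] 0.06320325134696854 0.06393632813422624
(array([ 0.56265439, -0.23129851]), np.float64(0.0002499774437563971), 4)
grip 0.7457472717291947 44.43312005256303
held 0.7414868977264812 44.16867129737511 [-0.38  0.35 -1.94] 46.45
touch True [0.5079 0.2618 0.1417] [-0.91  0.1   6.86]
52.075
```

View pics/c7.png

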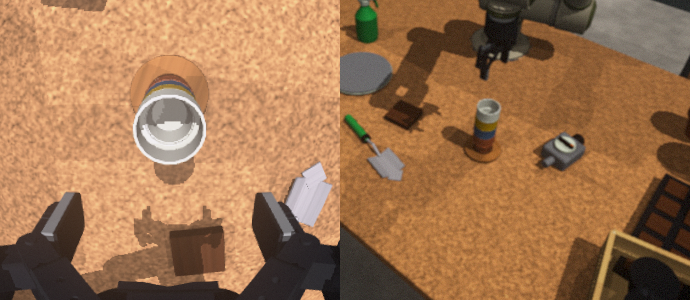

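All four pots are stacked straight on the stand (scene crop at about (485,130)), and the gripper is clear. The mister, trowel and timer don't appear to have moved.

```bash
python3 -c "
from h import *
env.hold(.5); print(job.hand_in())"
```

```text
the job is handed in; nothing more can be done
None
```

The four pots are stacked and nested on the stand in order: terracotta, blue, yellow, white. The job was handed in at about 53 s on the robot's clock, and the hand-in returned no verdict.

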